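# Line up the sockets on their board by size

### The job

Put the four loose wrench sockets away on the plywood board: stand each one upright, mouth up, centred on its own black rubber disc, in order of size, with the largest next to the steel hanging eye and the smallest at the far end of the row. Do not knock the glass jar aside or over.

Things in the scene. Friction and masses are not known exactly. Their poses are not given: they have to be found in the camera images.
- socket_24: smallest of four loose chromed-steel wrench sockets, a plain upright round cup 24 mm in outside diameter over its whole height and 45 mm tall, mouth up; weighs about 80 g. Origin: centre of its underside; z up along its axis. Starts standing on the bench.
- socket_32: second smallest of four loose chromed-steel wrench sockets, a plain upright round cup 32 mm in outside diameter over its whole height and 50 mm tall, mouth up; weighs about 140 g. Origin: centre of its underside; z up along its axis. Starts standing on the bench.
- socket_40: second largest of four loose chromed-steel wrench sockets, a plain upright round cup 40 mm in outside diameter over its whole height and 55 mm tall, mouth up; weighs about 220 g. Origin: centre of its underside; z up along its axis. Starts standing on the bench.
- socket_48: largest of four loose chromed-steel wrench sockets, a plain upright round cup 48 mm in outside diameter over its whole height and 60 mm tall, mouth up; weighs about 340 g. Origin: centre of its underside; z up along its axis. Starts standing on the bench.
- pad_a: one of four identical flat black rubber discs, 54 mm across and 3 mm thick, fixed in a straight row, about 80 mm apart, on top of an 18 mm thick fixed plywood board (450 x 70 mm); its letter says nothing about its place in the row. Origin: centre of its underside, on the board's top; z up. Its upper face, 3 mm above the origin, is 21 mm above the bench.
- pad_b: one of four identical flat black rubber discs, 54 mm across and 3 mm thick, fixed in a straight row, about 80 mm apart, on top of an 18 mm thick fixed plywood board (450 x 70 mm); its letter says nothing about its place in the row. Origin: centre of its underside, on the board's top; z up. Its upper face, 3 mm above the origin, is 21 mm above the bench.
- pad_c: one of four identical flat black rubber discs, 54 mm across and 3 mm thick, fixed in a straight row, about 80 mm apart, on top of an 18 mm thick fixed plywood board (450 x 70 mm); its letter says nothing about its place in the row. Origin: centre of its underside, on the board's top; z up. Its upper face, 3 mm above the origin, is 21 mm above the bench.
- pad_d: one of four identical flat black rubber discs, 54 mm across and 3 mm thick, fixed in a straight row, about 80 mm apart, on top of an 18 mm thick fixed plywood board (450 x 70 mm); its letter says nothing about its place in the row. Origin: centre of its underside, on the board's top; z up. Its upper face, 3 mm above the origin, is 21 mm above the bench.
- eye: upright steel hanging eye (a ring on a 30 mm round foot, 44 mm tall) fixed on the board at one end of the row of discs, in line with it, about 70 mm from the nearest disc; the board's other end has only a flat 8 mm high strip of wood. Origin: centre of its foot, on the board's top.
- jar: bystander: loose amber glass jar with a steel lid, 60 mm across, 75 mm tall, standing off one end of the board. Origin: centre of its underside.
Not all that is in view belongs to the job. What is shaped like the socket_40 but turquoise or yellow is not meant. What is shaped like the socket_48 but green is not meant.

How it is judged:
At the end, for the whole second after the job is handed in: every socket stands upright (within 0.1 rad), at rest, on top of a rubber disc, its axis within 12 mm of the disc's centre; counted from the disc nearest the hanging eye they are the 48, 40, 32 and 24 mm sockets ((horizontal distance between socket_24 and pad_a below 0.012 m or horizontal distance between socket_24 and pad_b below 0.012 m or horizontal distance between socket_24 and pad_c below 0.012 m or horizontal distance between socket_24 and pad_d below 0.012 m) and horizontal distance between socket_24 and eye above 0.27 m and height (world z) of socket_24 between 0.018 and 0.026 m and angle between each of socket_24, socket_32, socket_40, socket_48's own z axis and vertical below 0.1 rad and linear speed of each of socket_24, socket_32, socket_40, socket_48 below 0.02 m/s and angular speed of each of socket_24, socket_32, socket_40, socket_48 below 0.2 rad/s and (horizontal distance between socket_32 and pad_a below 0.012 m or horizontal distance between socket_32 and pad_b below 0.012 m or horizontal distance between socket_32 and pad_c below 0.012 m or horizontal distance between socket_32 and pad_d below 0.012 m) and horizontal distance between socket_32 and eye between 0.19 and 0.27 m and height (world z) of socket_32 between 0.018 and 0.026 m and (horizontal distance between socket_40 and pad_a below 0.012 m or horizontal distance between socket_40 and pad_b below 0.012 m or horizontal distance between socket_40 and pad_c below 0.012 m or horizontal distance between socket_40 and pad_d below 0.012 m) and horizontal distance between socket_40 and eye between 0.11 and 0.19 m and height (world z) of socket_40 between 0.018 and 0.026 m and (horizontal distance between socket_48 and pad_a below 0.012 m or horizontal distance between socket_48 and pad_b below 0.012 m or horizontal distance between socket_48 and pad_c below 0.012 m or horizontal distance between socket_48 and pad_d below 0.012 m) and horizontal distance between socket_48 and eye below 0.11 m and height (world z) of socket_48 between 0.018 and 0.026 m); the robot touches nothing.
It fails at once if the glass jar is shifted by more than 20 mm or tipped (distance of jar from where it was at the start of the episode above 0.02 m or angle between jar's own z axis and vertical above 0.3 rad).
It also fails if it takes over 80 s, if anything falls off the work surface, if the arm or the gripper's body presses on something with over 40 N, if the wrist force passes 120 N, or if a joint passes its speed limit or range.

### The arm

A 6-joint arm with a two-finger parallel gripper is mounted at the origin on the work surface. World frame = base frame: x ahead of the robot, y to its left, z up, the work surface at z = 0. Lengths are in m, angles in rad, forces in N, time in s.
With the tool pointing down it reaches from about 0.25 to 0.8 m from the base axis. Payload 8.5 kg.
Tool frame: the origin (TCP) lies between the finger pads; the fingertips stand 19 mm ahead of it and the grasp point (between the pads) is the TCP; y points along the fingers, z is the direction in which the jaws open and shut, and the axes are right-handed (so a half turn about y gives the same grasp; the last joint's range is limited). The gripper opens to 85 mm and grips with 20 to 120 N. Pads are 22 mm wide; open, the fingers measure 114 mm over their backs; the gripper's body (76 mm by 85 mm) begins 54 mm behind the grasp point. The pads swing forward as they close: fully open they stand 13 mm farther back than shut.
Start: joints at [0, 0.238, -0.013, 1.319, 0, 1.571], TCP at [0.525, -0, 0.25] pointing down, gripper open.
Joint ranges: [-2.66, 2.66], [-1.03, 1.9], [-1.14, 1.46], [-1.82, 2.27], [-1.45, 1.34], [-3.14, 3.14]. Speed limits (rad/s): [2.22, 2.22, 2.79, 3.14, 3.14, 3.14].

### API

Orientations are given as a unit quaternion [x, y, z, w].
In Python, from bench import get_state, camera, finish_job gives the robot as it stands.
- The arm moves only by the tool step_arm, never from a script. Its argument "rows" is a list of rows, each a list of 7 numbers: the gripper's target within -1 to 1 (fully open at 1, half-way at 0, shut at -1), then the shift along the tool's x, y, z in m, then the turn, a rotation vector about the tool's x, y, z in rad. In form: [[fingers, x, y, z, wx, wy, wz], ...]. A call has 1 to 20 rows; each row shifts and turns the commanded pose from where the row before left it, along the tool's axes as they then stand; what a row does not reach is not made up. A row lasts 1/8 s, in which the tool goes at most 62.5 mm and 10.7 degrees, less where a joint would pass 70% of its speed; a pose out of reach is approached as far as the arm can. A call is refused whole if a number of a shift passes 0.0625 or a number of a turn 0.188, either way. A call with a gripper value outside its range is refused whole. The fingers move at their own pace and stop on an object; "grip_force" is the grip in N (left out, the last holds). Time passes only in rows, so rows that do not move let the fingers close. It gives the time, the measured TCP pose, the force and the opening at its end, in the units of the state.
- get_state(): the state, without advancing time (a new reading comes with each control period).
- camera(name): name is "scene" or "side" or "wrist"; returns a dict with "pixels" (480x640x3 uint8, red, green, blue), "vfov" (degrees; the focal length in pixels is half the picture's height over the tangent of half this angle, whatever the lens; pixels are square), "cx", "cy" (the principal point, pixels), "xyz" and "orientation" of the camera in the world. Camera axes: x right, y down, z forward; pixel columns grow to the right and rows downward; lengths in m; the calibration is good to about 2 mm. A picture is of the moment at which its call begins. There is no depth.
- finish_job(): hands the job in, once; it reports no verdict.
The state is a dict: "time_s": time; "q": joint angles; "qvel": joint speeds; "tau": joint torques, N m; "position": TCP position; "orientation": TCP orientation; "force": force on the tool from outside, world axes, zero at the start; "wrist_torque": the same for the moment, N m; "width": opening from 0.0 (shut) to 1.0 (fully open).
Only numpy, scipy, OpenCV 4.12 (cv2) and the standard library are available. Lean on these libraries where they do the work, as an engineer would, in place of code of your own. Each camera call takes 0.05 s, during which the arm holds its last target. There are 200 camera calls.

## Working session

There is one attempt and no reset: what is moved stays moved. The work goes in short steps, Python scripts to look and compute and a tool call to move; the robot and the scene stay as the last step left them, time stands still between calls to the robot, and variables do not carry over. Pictures are saved under pics/ and viewed, about 12 in all and at most 16, crops included, and the job is handed in when it is done.

Besides the shell and the picture viewer there is one more tool, called after "Call:" as name([rows], argument=value, ...), one row to a line, values as JSON. step_arm: Moves the arm, as the interface text tells. Its arguments: {"type":"object","properties":{"rows":{"type":"array","items":{"type":"array","items":{"type":"number"}}},"grip_force":{"type":"number"}},"required":["rows"]}

```bash
mkdir -p pics; cat > h.py <<'E'
import numpy as np, cv2
from scipy.spatial.transform import Rotation as R
from bench import get_state, camera
def cam(n,save=None):
    c=camera(n)
    if save: cv2.imwrite('pics/'+save,cv2.cvtColor(c['pixels'],cv2.COLOR_RGB2BGR))
    return c
def ray(c,u,v):
    f=240/np.tan(np.radians(c['vfov'])/2)
    d=R.from_quat(c['orientation']).apply([(u-c['cx'])/f,(v-c['cy'])/f,1]); return np.array(c['xyz']),d
def onz(c,u,v,z):
    o,d=ray(c,u,v); return o+d*(z-o[2])/d[2]
def proj(c,p):
    f=240/np.tan(np.radians(c['vfov'])/2)
    q=R.from_quat(c['orientation']).inv().apply(np.array(p)-c['xyz']); return q[...,:2]/q[...,2:]*f+[c['cx'],c['cy']]
def tri(*a):
    A=0;b=0
    for c,u,v in a:
        o,d=ray(c,u,v); d=d/np.linalg.norm(d);P=np.eye(3)-np.outer(d,d);A=A+P;b=b+P@o
    return np.linalg.solve(A,b)
E
python3 - <<'E'
from h import *
s=get_state();print({k:np.round(v,3) for k,v in s.items()})
for n in ['scene','side','wrist']:
    c=cam(n,n+'0.png');print(n,c['vfov'],c['cx'],c['cy'],c['xyz'],c['orientation'])
E
```

```text
{'time_s': np.float64(0.0), 'q': array([-0.   ,  0.239, -0.014,  1.319,  0.   ,  1.571]), 'qvel': array([-0.001, -0.   ,  0.   , -0.   ,  0.001,  0.001]), 'tau': array([ 1.0000e-03, -5.3879e+01,  3.4644e+01,  1.8000e-02,  0.0000e+00,
        0.0000e+00]), 'position': array([ 0.525, -0.   ,  0.25 ]), 'orientation': array([-0.5,  0.5, -0.5,  0.5]), 'force': array([-0.264, -1.151, -0.827]), 'wrist_torque': array([-0.001, -0.039, -0.009]), 'width': np.float64(0.998)}
scene 51.97184723436389 317.6223773162739 241.34579863585452 [ 1.06570888 -0.017933    0.59856441] [ 0.69729421  0.61311941 -0.24266271 -0.28103412]
side 55.77265948538759 321.02801406292883 245.67524803206717 [ 0.27844679 -0.36189119  0.5922381 ] [ 0.90817393 -0.22672241  0.08466388 -0.34153929]
wrist 59.66937899613852 318.9701246807828 238.39732539759387 [0.52532844 0.08231152 0.37265459] [ 9.86916837e-01  4.17985083e-04 -1.11051312e-03  1.61225770e-01]
```

View pics/scene0.png

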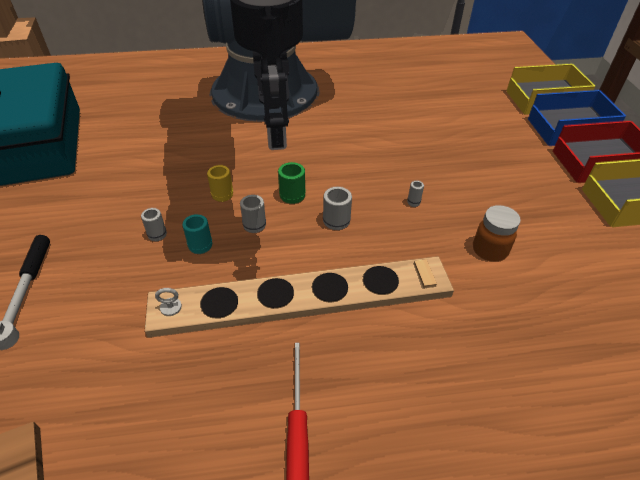

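View pics/side0.png

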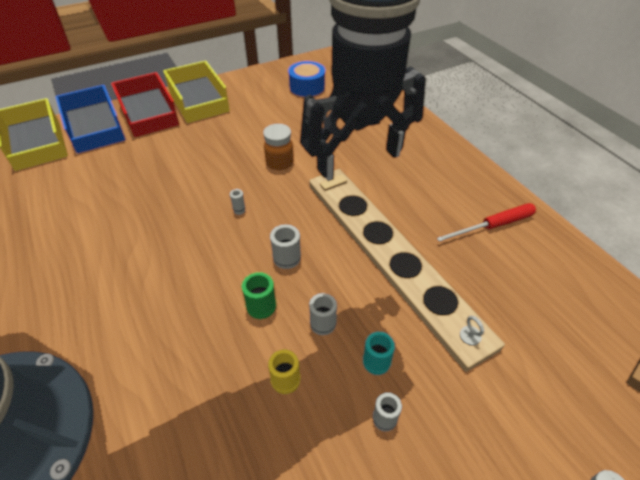

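View pics/wrist0.png

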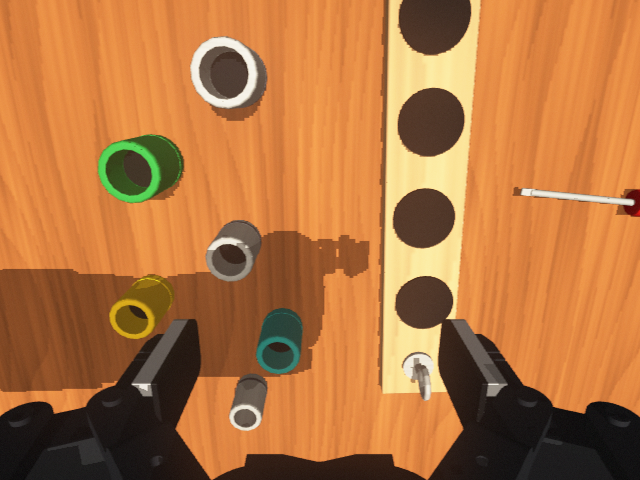

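The scene view shows the eye at (168,300) with pads running right at (219,302), (275,292), (330,287) and (380,280). The sockets are the 32 at (152,214), 40 at (253,202), 48 at (337,195) and 24 at (416,185), with the jar at (497,235). The side and wrist views agree with this, but the 24 is outside the wrist picture.

```bash
python3 - <<'E'
from h import *
C={n:cam(n) for n in ['scene','side','wrist']}
def blob(c,u,v):
    g=c['pixels'].max(2); m=(g<75).astype(np.uint8)
    n,l,st,ce=cv2.connectedComponentsWithStats(m)
    i=l[v,u]; return (*np.round(ce[i],1),st[i][4]) if i else None
pads={'p48':[(219,302),(440,300),(424,302)],'p40':[(275,292),(405,265),(424,217)],'p32':[(330,287),(377,232),(431,121)],'p24':[(380,280),(352,205),(434,18)]}
for k,v in pads.items():
    b=[blob(C[n],*p) for n,p in zip(C,v)]
    t=[tri((C['scene'],*b[0][:2]),(C['side'],*b[1][:2]))] 
    print(k,b,np.round(t,4),*[np.round(onz(C[n],*x[:2],.021),4) for n,x in zip(C,b)])
rims={'32':[(152,214),(388,405),(246,417)],'40':[(253,202),(323,304),(229,258)],'48':[(337,195),(285,237),(225,73)],'24':[(416,185),(237,193),None]}
H={'32':.05,'40':.055,'48':.06,'24':.045}
for k,v in rims.items():
    print(k,np.round(tri(*[(C[n],*p) for n,p in zip(C,v) if p]),4),*[np.round(onz(C[n],*p,H[k])[:2],4) for n,p in zip(C,v) if p])
print('eye',onz(C['scene'],168,307,.018),onz(C['side'],471,339,.018));print('jar',onz(C['scene'],502,218,.075),onz(C['side'],277,133,.075))
print('decoys teal',onz(C['wrist'],279,356,.055),'yel',onz(C['wrist'],136,318,.055),'green',onz(C['wrist'],130,171,.06))
E
```

```text
Traceback (most recent call last):
TypeError: 'NoneType' object is not subscriptable
```

```bash
cat > m.py <<'E'
from h import *
C={n:cam(n) for n in ['scene','side','wrist']}
def blob(c,u,v):
    p=c['pixels'].astype(int); s=p[v-2:v+3,u-2:u+3].mean((0,1))
    m=(abs(p-s).max(2)<28).astype(np.uint8)
    m=cv2.morphologyEx(m,cv2.MORPH_OPEN,np.ones((3,3)))
    n,l,st,ce=cv2.connectedComponentsWithStats(m)
    i=l[v,u]; return (*np.round(ce[i],1),st[i][4])
pads={'p48':[(219,302),(440,300),(424,302)],'p40':[(275,292),(405,265),(424,217)],'p32':[(330,287),(377,232),(431,121)],'p24':[(380,280),(352,205),(434,18)]}
for k,v in pads.items():
    b=[blob(C[n],*p) for n,p in zip(C,v)]
    t=tri((C['scene'],*b[0][:2]),(C['side'],*b[1][:2]))
    print(k,[tuple(map(float,x)) for x in b],np.round(t,4),*[np.round(onz(C[n],*x[:2],.021)[:2],4) for n,x in zip(C,b)])
rims={'32':[(152,214),(388,405),(246,417)],'40':[(253,202),(323,304),(229,258)],'48':[(337,195),(285,237),(225,73)],'24':[(416,185),(237,193),None]}
H={'32':.05,'40':.055,'48':.06,'24':.045}
for k,v in rims.items():
    print(k,np.round(tri(*[(C[n],*p) for n,p in zip(C,v) if p]),4),*[np.round(onz(C[n],*p,H[k])[:2],4) for n,p in zip(C,v) if p])
print('eye',onz(C['scene'],168,307,.018),onz(C['side'],471,339,.018));print('jar',onz(C['scene'],502,218,.075),onz(C['side'],277,133,.075))
print('decoys teal',onz(C['wrist'],279,356,.055),'yel',onz(C['wrist'],136,318,.055),'green',onz(C['wrist'],130,171,.06))
E
python3 m.py
```

```text
p48 [(218.9, 302.3, 871.0), (440.2, 300.3, 700.0), (428.2, 312.0, 3004.0)] [ 0.6219 -0.1007  0.0183] [ 0.6239 -0.1003] [ 0.6204 -0.1019] [ 0.6281 -0.109 ]
p40 [(275.1, 292.8, 821.0), (405.3, 264.8, 566.0), (422.8, 217.5, 2812.0)] [ 0.615  -0.0186  0.0184] [ 0.6169 -0.0184] [ 0.6135 -0.0202] [ 0.6156 -0.0166]
p32 [(329.8, 286.9, 795.0), (377.6, 232.5, 460.0), (429.9, 121.5, 3495.0)] [0.6142 0.0632 0.0183] [0.6161 0.0631] [0.6126 0.0608] [0.615  0.0642]
p24 [(380.5, 279.8, 762.0), (352.6, 205.4, 384.0), (432.9, 23.4, 3223.0)] [0.6105 0.1414 0.0184] [0.6123 0.141 ] [0.609  0.1388] [0.6112 0.1358]
32 [ 0.4536 -0.2064  0.0481] [ 0.4544 -0.2046] [ 0.4519 -0.2079] [ 0.4558 -0.2054]
40 [ 0.4506 -0.0421  0.0532] [ 0.4511 -0.0411] [ 0.4498 -0.0445] [ 0.4518 -0.0414]
48 [0.4569 0.0978 0.0572] [0.4565 0.098 ] [0.4549 0.0928] [0.4595 0.0987]
24 [0.4295 0.2428 0.0444] [0.4304 0.2423] [0.4293 0.2424]
eye [ 0.62087488 -0.17330511  0.018     ] [ 0.61961452 -0.17437741  0.018     ]
jar [0.55808199 0.3390063  0.075     ] [0.55163594 0.33450893 0.075     ]
decoys teal [ 0.48974353 -0.1343438   0.055     ] yel [ 0.36829963 -0.09657852  0.055     ] green [0.38349184 0.03034223 0.06      ]
```

Triangulated heights sit within about 3 mm of the stated ones, and the views agree to about 3 mm. Tool axes in world terms: x = −y, y = −z, z = +x. I'll start with the 48.

Call:
step_arm([
  [1,-0.0194,0.03,-0.0135,0,0,0],
  [1,-0.0194,0.03,-0.0135,0,0,0],
  [1,-0.0194,0.03,-0.0135,0,0,0],
  [1,-0.0194,0.03,-0.0135,0,0,0],
  [1,-0.0194,0.03,-0.0135,0,0,0],
  [1,0,0,0,0,0,0],
  [1,0,0,0,0,0,0],
], grip_force=40)

```text
time_s: 1.32
position: [0.4584, 0.0969, 0.1012]
orientation: [-0.5, 0.5, -0.5, 0.5]
force: [0.6, -0.2, 0.1]
width: 0.997
```

```bash
python3 - <<'E'
from h import *
c=cam('wrist','w1.png'); s=get_state();print(s['position'])
print(proj(c,[.4575,.097,.06]))
E
```

```text
[0.45874683 0.09677735 0.10139052]
[315.89842318 297.62857649]
```

View pics/w1.png

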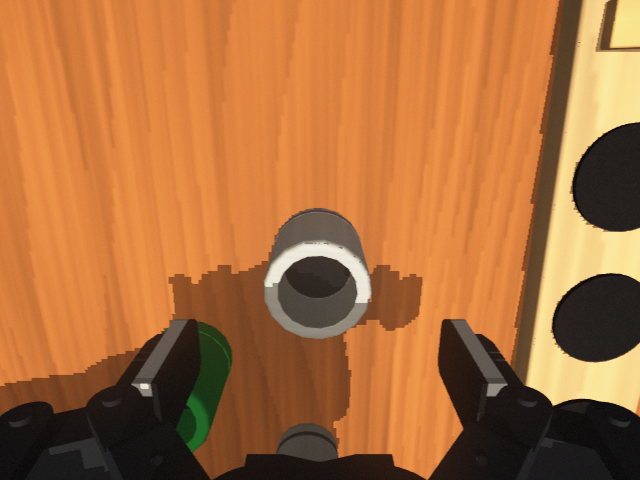

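The 48's rim centre is at (318,290), about 7 px above the prediction, so it lies 3 mm further in +y. Descending and gripping.

Call:
step_arm([
  [1,-0.0035,0.0166,0,0,0,0],
  [1,0,0.0166,0,0,0,0],
  [1,0,0.0166,0,0,0,0],
  [1,0,0.0166,0,0,0,0],
  [1,0,0,0,0,0,0],
  [-1,0,0,0,0,0,0],
  [-1,0,0,0,0,0,0],
  [-1,0,0,0,0,0,0],
  [-1,0,0,0,0,0,0],
  [-1,0,0,0,0,0,0],
  [-1,0,0,0,0,0,0],
], grip_force=40)

```text
time_s: 2.75
position: [0.458, 0.1005, 0.035]
orientation: [-0.5, 0.5, -0.5, 0.5]
force: [-2.0, -1.7, 7.9]
width: 0.54
```

Call:
step_arm([
  [-1,0,-0.01,0,0,0,0],
  [-1,0,-0.025,0,0,0,0],
  [-1,0,-0.025,0,0,0,0],
  [-1,0,-0.025,0,0,0,0],
  [-1,0.0252,-0.025,0.0205,0,0,0],
  [-1,0.0252,0,0.0205,0,0,0],
  [-1,0.0252,0,0.0205,0,0,0],
  [-1,0.0252,0,0.0205,0,0,0],
  [-1,0.0252,0,0.0205,0,0,0],
  [-1,0.0252,0,0.0205,0,0,0],
  [-1,0.0252,0,0.0205,0,0,0],
  [-1,0.0252,0,0.0205,0,0,0],
  [-1,0,0,0,0,0,0],
  [-1,0,0,0,0,0,0],
])

```text
time_s: 4.5
position: [0.6207, -0.1008, 0.1437]
orientation: [-0.5, 0.501, -0.5, 0.5]
force: [-0.7, 0.1, -4.8]
width: 0.539
```

```bash
python3 - <<'E'
from h import *
c=cam('wrist','w2.png'); s=get_state();print(s['position'],s['width'],s['force'])
for p in [[.622,-.101,.021],[.6155,-.0185,.021],[.6145,.063,.021]]: print(proj(c,p))
E
```

```text
[ 0.62066168 -0.10054619  0.14383602] 0.5377031063817548 [-0.03461469  0.66253876 -4.44197949]
[320.81348521 238.53657732]
[309.38454955  98.01021554]
[306.20993592 -75.74435695]
```

View pics/w2.png

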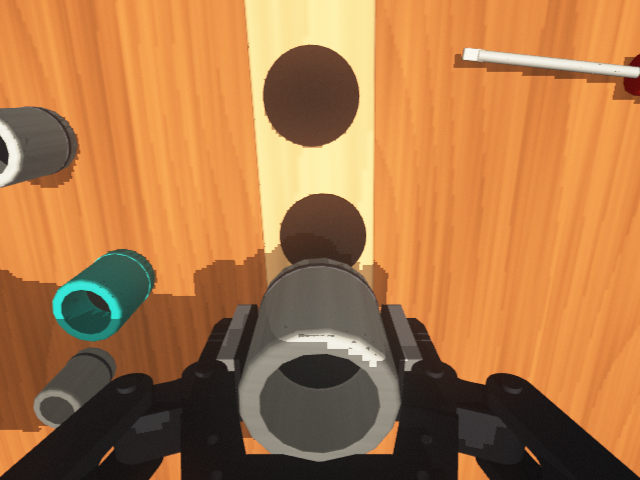

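The p40 disc is at (311,95) and the p48 disc's visible part is centred near (323,238), both within 1–2 mm of my estimates. Lowering.

Call:
step_arm([
  [-1,0.0002,0.02,0.002,0,0,0],
  [-1,0,0.02,0,0,0,0],
  [-1,0,0.02,0,0,0,0],
  [-1,0,0.016,0,0,0,0],
  [-1,0,0.008,0,0,0,0],
  [-1,0,0.002,0,0,0,0],
  [-1,0,0,0,0,0,0],
])

```text
time_s: 5.42
position: [0.6237, -0.1013, 0.0583]
orientation: [0.5, -0.5, 0.5, -0.5]
force: [-0.3, 1.5, -3.9]
width: 0.538
```

Call:
step_arm([
  [-1,0,0.002,0,0,0,0],
  [-1,0,0,0,0,0,0],
  [1,0,0,0,0,0,0],
  [1,0,0,0,0,0,0],
  [1,0,0,0,0,0,0],
  [1,0,0,0,0,0,0],
  [1,0,-0.02,0,0,0,0],
  [1,0,-0.03,0,0,0,0],
  [1,0,-0.03,0,0,0,0],
  [1,-0.0098,0,-0.0288,0,0,0],
  [1,-0.0098,0,-0.0288,0,0,0],
  [1,-0.0098,0,-0.0288,0,0,0],
  [1,-0.0098,0,-0.0288,0,0,0],
  [1,-0.0098,0,-0.0288,0,0,0],
  [1,-0.0098,0,-0.0288,0,0,0],
  [1,0,0.018,0,0,0,0],
  [1,0,0.018,0,0,0,0],
  [1,0,0,0,0,0,0],
  [1,0,0,0,0,0,0],
])

```text
time_s: 7.8
position: [0.451, -0.0425, 0.1004]
orientation: [0.5, -0.5, 0.5, -0.5]
force: [-0.4, -0.1, -0.3]
width: 1.001
```

```bash
python3 - <<'E'
from h import *
c=cam('wrist','w3.png'); s=get_state();print(s['position'],s['width'],s['force'])
print(proj(c,[.451,-.042,.055]))
cam('scene','s3.png')
a=cv2.imread('pics/w3.png');b=cv2.imread('pics/s3.png')[170:350,130:450];b=cv2.resize(b,(480,270));a=cv2.resize(a[150:],(480,248));cv2.imwrite('pics/m3.png',np.vstack([a,b]))
E
```

```text
[ 0.45113072 -0.04257007  0.10055439] 0.9956675787213458 [-0.35862801  0.11444207 -0.49805131]
[318.16229157 292.38349283]
```

View pics/m3.png

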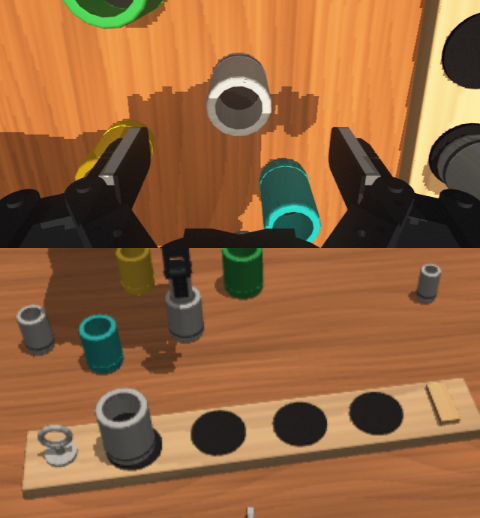

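The 48 stands upright on the disc next to the eye. The 40's rim is centred about 2 mm to +y of the prediction. Grasping the 40.

Call:
step_arm([
  [1,-0.002,0.0171,0,0,0,0],
  [1,0,0.0171,0,0,0,0],
  [1,0,0.0171,0,0,0,0],
  [1,0,0.0171,0,0,0,0],
  [1,0,0,0,0,0,0],
  [-1,0,0,0,0,0,0],
  [-1,0,0,0,0,0,0],
  [-1,0,0,0,0,0,0],
  [-1,0,0,0,0,0,0],
  [-1,0,0,0,0,0,0],
  [-1,0,0,0,0,0,0],
  [-1,0,0,0,0,0,0],
])

```text
time_s: 9.4
position: [0.451, -0.0406, 0.0324]
orientation: [0.5, -0.5, 0.5, -0.5]
force: [-1.7, 0.4, 8.0]
width: 0.45
```

Call:
step_arm([
  [-1,0,-0.01,0,0,0,0],
  [-1,0,-0.025,0,0,0,0],
  [-1,0,-0.025,0,0,0,0],
  [-1,0,-0.025,0,0,0,0],
  [-1,-0.0033,-0.025,0.0236,0,0,0],
  [-1,-0.0033,0,0.0236,0,0,0],
  [-1,-0.0033,0,0.0236,0,0,0],
  [-1,-0.0033,0,0.0236,0,0,0],
  [-1,-0.0033,0,0.0236,0,0,0],
  [-1,-0.0033,0,0.0236,0,0,0],
  [-1,-0.0033,0,0.0236,0,0,0],
  [-1,0,0,0,0,0,0],
  [-1,0,0,0,0,0,0],
])

```text
time_s: 11.02
position: [0.615, -0.0175, 0.1414]
orientation: [0.5, -0.5, 0.5, -0.5]
force: [-0.1, -0.3, -1.8]
width: 0.453
```

Call:
step_arm([
  [-1,0,0.02,0.0015,0,0,0],
  [-1,0,0.02,0,0,0,0],
  [-1,0,0.02,0,0,0,0],
  [-1,0,0.016,0,0,0,0],
  [-1,0,0.008,0,0,0,0],
  [-1,0,0.003,0,0,0,0],
  [-1,0,0,0,0,0,0],
  [-1,0,0,0,0,0,0],
])

```text
time_s: 12.02
position: [0.6177, -0.0174, 0.0551]
orientation: [-0.5, 0.5, -0.5, 0.5]
force: [-0.1, 0.4, -3.0]
width: 0.45
```

Call:
step_arm([
  [-1,0,0.0015,0,0,0,0],
  [-1,0,0,0,0,0,0],
  [1,0,0,0,0,0,0],
  [1,0,0,0,0,0,0],
  [1,0,0,0,0,0,0],
  [1,0,0,0,0,0,0],
  [1,0,-0.02,0,0,0,0],
  [1,0,-0.035,0,0,0,0],
  [1,0,-0.035,0,0,0,0],
  [1,0.0269,0,-0.0234,0,0,0],
  [1,0.0269,0,-0.0234,0,0,0],
  [1,0.0269,0,-0.0234,0,0,0],
  [1,0.0269,0,-0.0234,0,0,0],
  [1,0.0269,0,-0.0234,0,0,0],
  [1,0.0269,0,-0.0234,0,0,0],
  [1,0.0269,0,-0.0234,0,0,0],
  [1,0,0.022,0,0,0,0],
  [1,0,0.022,0,0,0,0],
  [1,0,0,0,0,0,0],
  [1,0,0,0,0,0,0],
])

```text
time_s: 14.52
position: [0.4539, -0.2058, 0.0996]
orientation: [0.5, -0.5, 0.5, -0.5]
force: [0.4, -0.5, 0.8]
width: 0.999
```

```bash
python3 - <<'E'
from h import *
c=cam('wrist','w4.png'); s=get_state();print(s['position'],s['width'],s['force'])
print(proj(c,[.454,-.206,.05]))
cam('scene','s4.png')
a=cv2.imread('pics/w4.png');b=cv2.imread('pics/s4.png')[170:350,130:450];b=cv2.resize(b,(480,270));a=cv2.resize(a[150:],(480,248));cv2.imwrite('pics/m4.png',np.vstack([a,b]))
E
```

```text
[ 0.45409962 -0.20583067  0.09983922] 1.00091416430793 [0.41234892 0.51824032 0.53259388]
[318.31704104 289.80938   ]
```

View pics/m4.png

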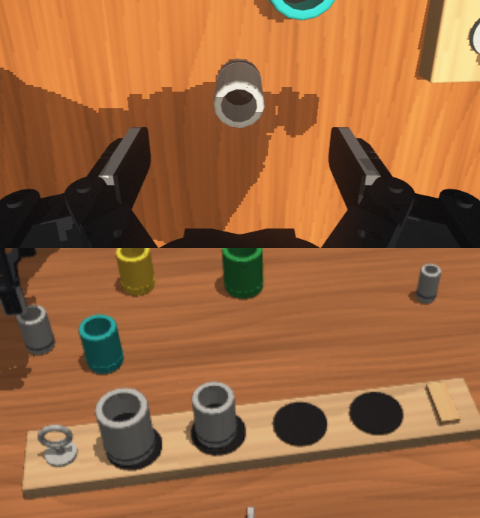

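The 40 is upright on its disc. The 32's rim at full-image (318.7,288) is within 1–2 px of the prediction. Grasping the 32.

Call:
step_arm([
  [1,0,0.0174,0,0,0,0],
  [1,0,0.0174,0,0,0,0],
  [1,0,0.0174,0,0,0,0],
  [1,0,0.0174,0,0,0,0],
  [1,0,0,0,0,0,0],
  [-1,0,0,0,0,0,0],
  [-1,0,0,0,0,0,0],
  [-1,0,0,0,0,0,0],
  [-1,0,0,0,0,0,0],
  [-1,0,0,0,0,0,0],
  [-1,0,0,0,0,0,0],
  [-1,0,0,0,0,0,0],
  [-1,0,0,0,0,0,0],
])

```text
time_s: 16.25
position: [0.4538, -0.2059, 0.0302]
orientation: [0.5, -0.5, 0.5, -0.5]
force: [-1.6, 0.5, 7.5]
width: 0.361
```

Call:
step_arm([
  [-1,0,-0.01,0,0,0,0],
  [-1,0,-0.025,0,0,0,0],
  [-1,0,-0.025,0,0,0,0],
  [-1,0,-0.025,0,0,0,0],
  [-1,0,-0.025,0,0,0,0],
  [-1,-0.0299,0,0.0179,0,0,0],
  [-1,-0.0299,0,0.0179,0,0,0],
  [-1,-0.0299,0,0.0179,0,0,0],
  [-1,-0.0299,0,0.0179,0,0,0],
  [-1,-0.0299,0,0.0179,0,0,0],
  [-1,-0.0299,0,0.0179,0,0,0],
  [-1,-0.0299,0,0.0179,0,0,0],
  [-1,-0.0299,0,0.0179,0,0,0],
  [-1,-0.0299,0,0.0179,0,0,0],
  [-1,0,0,0,0,0,0],
  [-1,0,0,0,0,0,0],
])

```text
time_s: 18.25
position: [0.6141, 0.0632, 0.1394]
orientation: [0.5, -0.5, 0.5, -0.5]
force: [0.4, 0.5, -1.2]
width: 0.36
```

```bash
python3 - <<'E'
from h import *
c=cam('wrist','w5.png'); s=get_state();print(s['position'],s['width'],s['force'])
for p in [[.6155,.0635,.021],[.611,.1405,.021]]: print(proj(c,p))
E
```

```text
[0.61406963 0.06282386 0.13949583] 0.3589166656717296 [ 0.27325209  0.14042711 -1.09267675]
[320.82885189 239.87673489]
[312.96223985 107.43062202]
```

View pics/w5.png

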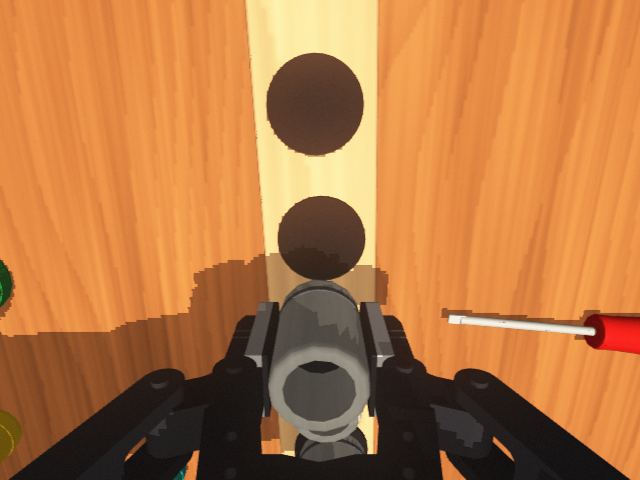

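p32 disc is at (321,238) and p24 disc at (315,104), within 2 mm of the estimates. Lowering.

Call:
step_arm([
  [-1,-0.0007,0.02,0.0015,0,0,0],
  [-1,0,0.02,0,0,0,0],
  [-1,0,0.02,0,0,0,0],
  [-1,0,0.016,0,0,0,0],
  [-1,0,0.008,0,0,0,0],
  [-1,0,0.003,0,0,0,0],
  [-1,0,0,0,0,0,0],
  [-1,0,0,0,0,0,0],
])

```text
time_s: 19.3
position: [0.6165, 0.0642, 0.053]
orientation: [-0.5, 0.5, -0.5, 0.5]
force: [0.3, 0.9, -1.9]
width: 0.354
```

Call:
step_arm([
  [-1,0,0.0015,0,0,0,0],
  [-1,0,0,0,0,0,0],
  [1,0,0,0,0,0,0],
  [1,0,0,0,0,0,0],
  [1,0,0,0,0,0,0],
  [1,0,0,0,0,0,0],
  [1,0,-0.02,0,0,0,0],
  [1,0,-0.035,0,0,0,0],
  [1,0,-0.035,0,0,0,0],
  [1,-0.0255,0,-0.0266,0,0,0],
  [1,-0.0255,0,-0.0266,0,0,0],
  [1,-0.0255,0,-0.0266,0,0,0],
  [1,-0.0255,0,-0.0266,0,0,0],
  [1,-0.0255,0,-0.0266,0,0,0],
  [1,-0.0255,0,-0.0266,0,0,0],
  [1,-0.0255,0,-0.0266,0,0,0],
  [1,0,0.022,0,0,0,0],
  [1,0,0.022,0,0,0,0],
  [1,0,0,0,0,0,0],
  [1,0,0,0,0,0,0],
])

```text
time_s: 21.8
position: [0.4303, 0.2427, 0.0975]
orientation: [-0.5, 0.5, -0.5, 0.5]
force: [0.3, 0.6, 1.2]
width: 1.001
```

```bash
python3 - <<'E'
from h import *
c=cam('wrist','w6.png'); s=get_state();print(s['position'],s['width'],s['force'])
print(proj(c,[.430,.2425,.045]))
cam('scene','s6.png')
a=cv2.imread('pics/w6.png');b=cv2.imread('pics/s6.png')[170:350,130:450];b=cv2.resize(b,(480,270));a=cv2.resize(a[150:],(480,248));cv2.imwrite('pics/m6.png',np.vstack([a,b]))
E
```

```text
[0.43052778 0.24280177 0.09773386] 0.999846124855854 [ 0.49053293  0.27276963 -0.10408879]
[317.48324383 287.06750643]
```

View pics/m6.png

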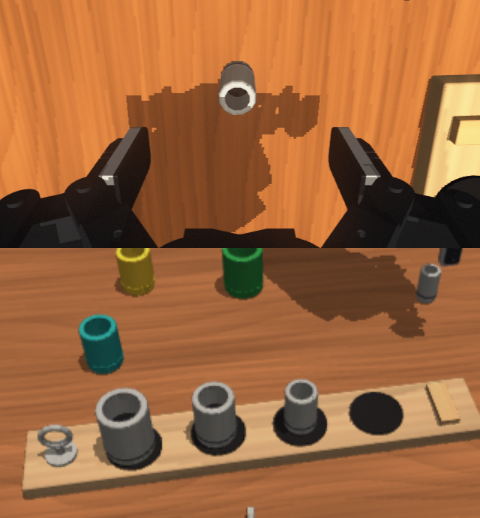

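The three placed sockets stand on their discs. The 24's rim at full-image (316,279) is about 3.5 mm further in +y. Grasping it.

Call:
step_arm([
  [1,-0.003,0.0174,-0.001,0,0,0],
  [1,0,0.0174,0,0,0,0],
  [1,0,0.0174,0,0,0,0],
  [1,0,0.0174,0,0,0,0],
  [1,0,0,0,0,0,0],
  [-1,0,0,0,0,0,0],
  [-1,0,0,0,0,0,0],
  [-1,0,0,0,0,0,0],
  [-1,0,0,0,0,0,0],
  [-1,0,0,0,0,0,0],
  [-1,0,0,0,0,0,0],
  [-1,0,0,0,0,0,0],
  [-1,0,0,0,0,0,0],
  [-1,0,0,0,0,0,0],
])

```text
time_s: 23.65
position: [0.4291, 0.2458, 0.0278]
orientation: [-0.5, 0.5, -0.5, 0.5]
force: [-0.7, -0.1, 5.1]
width: 0.256
```

Call:
step_arm([
  [-1,0,-0.01,0,0,0,0],
  [-1,0,-0.025,0,0,0,0],
  [-1,0,-0.025,0,0,0,0],
  [-1,0,-0.025,0,0,0,0],
  [-1,0,-0.025,0,0,0,0],
  [-1,0.0148,0,0.0261,0,0,0],
  [-1,0.0148,0,0.0261,0,0,0],
  [-1,0.0148,0,0.0261,0,0,0],
  [-1,0.0148,0,0.0261,0,0,0],
  [-1,0.0148,0,0.0261,0,0,0],
  [-1,0.0148,0,0.0261,0,0,0],
  [-1,0.0148,0,0.0261,0,0,0],
  [-1,0,0,0,0,0,0],
  [-1,0,0,0,0,0,0],
])

```text
time_s: 25.4
position: [0.611, 0.142, 0.1373]
orientation: [-0.5, 0.5, -0.5, 0.5]
force: [-0.2, 0.1, -0.2]
width: 0.255
```

Call:
step_arm([
  [-1,0,0.02,0.001,0,0,0],
  [-1,0,0.02,0,0,0,0],
  [-1,0,0.02,0,0,0,0],
  [-1,0,0.016,0,0,0,0],
  [-1,0,0.008,0,0,0,0],
  [-1,0,0.003,0,0,0,0],
  [-1,0,0,0,0,0,0],
  [-1,0,0,0,0,0,0],
])

```text
time_s: 26.4
position: [0.613, 0.1421, 0.0509]
orientation: [-0.5, 0.5, -0.5, 0.5]
force: [0.3, -0.1, -0.7]
width: 0.252
```

Release, rise, and move back over the row middle at height for a wrist check.

Call:
step_arm([
  [-1,0,0.0015,0,0,0,0],
  [-1,0,0,0,0,0,0],
  [1,0,0,0,0,0,0],
  [1,0,0,0,0,0,0],
  [1,0,0,0,0,0,0],
  [1,0,0,0,0,0,0],
  [1,0,-0.02,0,0,0,0],
  [1,0,-0.035,0,0,0,0],
  [1,0,-0.05,0,0,0,0],
  [1,0.03,-0.05,-0.02,0,0,0],
  [1,0.04,-0.05,-0.02,0,0,0],
  [1,0.04,-0.05,-0.02,0,0,0],
  [1,0.04,0,-0.02,0,0,0],
  [1,0.04,0,0,0,0,0],
  [1,0.04,0,0,0,0,0],
  [1,0,0,0,0,0,0],
  [1,0,0,0,0,0,0],
  [1,0,0,0,0,0,0],
])

```text
time_s: 28.65
position: [0.5354, -0.0817, 0.2969]
orientation: [0.5, -0.5, 0.5, -0.5]
force: [-0.5, 0.2, 0.2]
width: 0.995
```

```bash
python3 - <<'E'
from h import *
s=get_state();print(s['position'],s['width'],s['force'])
P={48:(.623,-.101,.06),40:(.6165,-.0175,.055),32:(.6155,.0642,.05),24:(.612,.142,.045)}
t=np.linspace(0,2*np.pi,90)
out=[]
for n in ['wrist','scene']:
    c=cam(n,n+'7.png');im=cv2.cvtColor(c['pixels'],cv2.COLOR_RGB2BGR)
    im=cv2.resize(im,None,fx=3,fy=3,interpolation=cv2.INTER_CUBIC) 
    for d,(x,y,h) in P.items():
        for r,z,col in [(.027,.021,(0,255,0)),(d/2000,.021+h,(0,0,255)),(d/2000,.021,(255,0,255))]:
            q=proj(c,np.c_[x+r*np.cos(t),y+r*np.sin(t),0*t+z]); cv2.polylines(im,[np.int32(np.round((q*3+1)))],True,col,1)
    out.append(im)
w=out[0];cv2.imwrite('pics/f_w.png',cv2.resize(w,(800,600)))
cv2.imwrite('pics/f_s.png',out[1][750:960,480:1260])
E
```

```text
[ 0.5354247  -0.08171313  0.29692167] 0.995038644858265 [-0.5360959   0.18604182  0.23392922]
```

View pics/f_w.png

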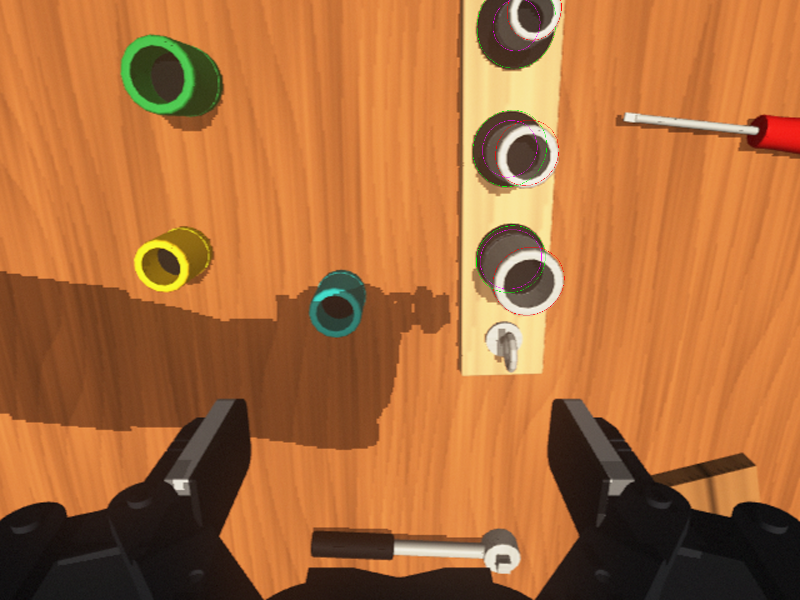

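View pics/f_s.png

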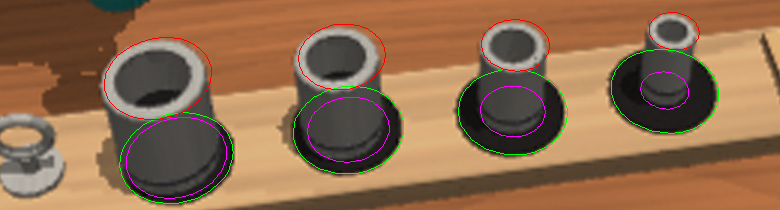

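The rims (red) and discs (green) predicted from the intended positions match both pictures to about 2–3 mm. All four sockets are upright and in the right order. The gripper is empty, high up and touching nothing, and the jar was never approached. Handing in.

```bash
python3 -c "
from bench import finish_job;print(finish_job())"
```

```text
the job is handed in; nothing more can be done
None
```

I stood all four sockets upright on their discs, largest to smallest from the hanging eye (48, 40, 32, 24 mm), and handed the job in at about 29 s of the 80 s.

- **Final check:** I drew the predicted rims and discs on the last wrist and scene pictures. The wrist picture cut off part of the 24's end. Judged by eye, every socket was within about 3 mm of its disc centre, against the 12 mm allowed.
- **Arm and jar:** The gripper ended open, about 0.3 m up and clear of everything. I never moved near the jar, but I did not measure its position again at the end.
- **Disagreements:** Heights measured from two views came out up to 3 mm lower than the stated sizes. Close up, three of the rims (48, 40, 24) lay 2–4 mm further to the robot's left than first measured, so I corrected for most or all of that before each grasp. Nothing failed.

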